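# Clamp the sample rack on the shaker

### The arm

A 6-joint arm with a two-finger parallel gripper is mounted at the origin on a cart in front of the work surface, level with it; the furniture and walls round the work are solid. World frame = base frame: x ahead of the robot, y to its left, z up, the work surface at z = 0. Lengths are in m, angles in rad, forces in N, time in s.
With the tool pointing down it reaches from about 0.3 to 0.775 m from the base axis. Payload 14.6 kg.
Tool frame: the origin (TCP) lies at the very end of the fingers, on their centre line; the grasp point (between the pads) lies 19 mm behind it; x points along the fingers, y is the direction in which the jaws open and shut, and the axes are right-handed (so a half turn about x gives the same grasp; the last joint's range is limited). The gripper opens to 94 mm and grips with 3 to 60 N. Pads are 16 mm wide; open, the fingers measure 119 mm over their backs; the gripper's body (75 mm by 177 mm) begins 78 mm behind the grasp point.
Start: joints at [-1.349, 0.3, 1.521, -0, 1.321, -0.067], TCP at [0.157, -0.527, 0.184] pointing down, gripper open.
Joint ranges: [-3.03, 3.03], [-0.79, 2.21], [0.23, 2.52], [-1.04, 4.18], [0, 3.07], [-2.55, 2.55]. Speed limits (rad/s): [2.22, 2.22, 2.57, 3.14, 3.14, 3.14].

### API

Orientations are given as [roll, pitch, yaw] about the fixed x, y, z axes, in that order (R = Rz(yaw) Ry(pitch) Rx(roll)).
In Python, from station import ctrl, viewer, hand_in gives the robot as it stands. The module is installed in compiled form; this text tells all that it offers.
- The arm moves only by the tool play_rows, never from a script. Its argument "deltas" is a list that holds one entry, the list of rows, each a list of 7 numbers: the shift along the tool's x, y, z in mm, then the turn, a rotation vector about the tool's x, y, z in rad, then the finger opening in mm, from 0 to 94. In form: [[[dx, dy, dz, ax, ay, az, gripper], ...]]. A call has 1 to 10 rows; each row shifts and turns the commanded pose from where the row before left it, along the tool's axes as they then stand; what a row does not reach is not made up. A row lasts 1/10 s, in which the tool goes at most 50 mm and 8.59 degrees, less where a joint would pass 70% of its speed; a pose out of reach is approached as far as the arm can. A call with a gripper value outside its range is refused whole. The fingers move at their own pace and stop on an object; "grip_force" is the grip in N (left out, the last holds). Time passes only in rows, so rows that do not move let the fingers close. It gives the time, the measured TCP pose, the force and the opening at its end, in the units of the state.
- ctrl.get_obs(): the state, without advancing time (a new reading comes with each control period).
- viewer.camera(name): name is "scene" or "top" or "wrist"; returns a dict with "img" (480x640x3 uint8, red, green, blue), "fx", "fy", "cx", "cy" (pixels), "rvec" (rotation vector, rad) and "tvec" (3), from world to camera coordinates, as OpenCV has them. Camera axes: x right, y down, z forward; pixel columns grow to the right and rows downward; lengths in m; the calibration is good to about 2 mm. A picture is of the moment at which its call begins. There is no depth.
- hand_in(): hands the job in, once; it reports no verdict.
The state is a dict: "time_s": time; "qpos": joint angles; "joint_vel": joint speeds; "tau": joint torques, N m; "ee_pos": TCP position; "eef_rot": TCP orientation; "force": force on the tool from outside, world axes, zero at the start; "moment": the same for the moment, N m; "grip_width": finger opening in m.
Only numpy, scipy, OpenCV 4.12 (cv2) and the standard library are available. Lean on these libraries where they do the work, as an engineer would, in place of code of your own. Each camera call takes 0.05 s, during which the arm holds its last target.

### The job

Secure the sample rack on the bench shaker: push the shaker's open clamp strap over the rack with the outside of a fingertip until it is fully home against its stop under the keeper, and only then press the raised cam lever down flat. Nothing needs to be gripped; do not lift the rack or drag it off its place, and leave the things standing around undisturbed.

Things in the scene. Friction and masses are not known exactly. Their poses are not given: they have to be found in the camera images.
- shaker: Low bench shaker fixed to the worktop: white housing, aluminium platform 200 x 250 mm (its x by y), platform top 42 mm above the worktop. Origin under the housing's centre at worktop height; x points away from its front panel (from the robot at yaw 0), y to its left, z up. The strap's pivot post stands on the left, at x 0, y +75 mm; the keeper on the right.
- keeper (a point): Top centre of the keeper on the right of the platform, 94 mm above the worktop: a fixed steel post with a lip that hangs over the strap's end when the strap is home. The lip is 30 x 16 x 5 mm (shaker's x, y, z), 89 to 94 mm above the worktop. It is 25 mm along the strap from the centre of the strap's tab.
- sample_rack: Loose green rack of small tubes, 130 x 101 mm (x by y), side walls 22 mm high (tops 64 mm above the worktop), with a clear guard 31 mm high over its far end (beyond x +26 mm). It sits between 5 mm ledges on the platform, its origin (centre of its underside) at about x +12, y 0 mm in the shaker's frame, axes parallel to the shaker's.
- strap (a joint): Swing of the steel clamp strap about its vertical pivot. 0: wide open, pointing along the shaker's -x; grows anticlockwise seen from above; 1.571: home, hard on its stop, pointing along the shaker's -y across the rack. Starts at 0.4 to 0.9, stays where it is left, moves with about 1 N at the tab. Strap 22 mm wide, 76.5 to 84.5 mm above the worktop, reaching 165 mm from the pivot.
- strap_pivot (a point): Point on the strap's vertical pivot axis at the underside of the strap, 76.5 mm above the worktop. Its x axis points back along the strap, from the tab towards the pivot and on to the lever side; z is up.
- strap_tab (a point): Centre of the upright flat steel tab on the strap, 130 mm from the pivot axis: 30 mm long along the strap, 4 mm thick across it, from the strap's top up to 114.5 mm above the worktop; this point is 99.5 mm above the worktop. Push its flat side that faces away from the stop (the side the strap leaves behind as it closes).
- cam_lever (a joint): Cam lever on the strap above the pivot. 0: raised 65 degrees above level; 1.134: pressed down level, on its end stop (clamped). It starts between 0 and 0.2. Stays where it is left (friction); about 2.5 N at the paddle moves it. Pressing it down drives a rubber pad under the strap 5.5 mm down onto the rack's walls.
- lever_hinge (a point): Centre of the lever's horizontal hinge, on the pivot axis, 98 mm above the worktop.
- lever_paddle (a point): Centre of the lever's black paddle, 80 mm from the hinge; paddle 36 mm long, 22 mm wide, 11 mm thick, ending 95 mm from the hinge. The lever points away from the strap's tab, so with the strap home it comes down outboard, on the shaker's +y side; the paddle's centre ends 98 mm above the worktop, with free space below.
- pad: Black rubber pad strip under the strap, 108 x 16 mm, from 21 to 129 mm from the pivot; origin on the pivot axis. Its underside is 3 to 4 mm above the rack's walls while the lever is raised.
- glass_jar: Bystander, loose: clear glass jar, upright, 68 mm across, 103 mm tall, standing just right of the shaker. Origin at the centre of its underside.
- reagent_jar: Bystander, loose: small white bottle with a red cap, 43 mm across, 74 mm tall, standing left of and behind the shaker's cam lever. Origin at the centre of its underside.
- marker: Bystander, loose: black-capped marker lying on the worktop in front of the shaker, 131 x 11 x 12 mm. Origin at the centre of its underside.
- timer: Bystander, loose: white bench timer, 64 x 62 x 20 mm, to the left. Origin at the centre of its underside.
- tape_roll: Bystander, loose: roll of tape lying flat, 67 mm across, 19 mm high, to the right. Origin at the centre of its underside.
- petri_dish: Bystander, loose: round dish, 88 mm across, 16 mm high, to the left. Origin at the centre of its underside.
Not all that is in view belongs to the job. There is more than one size of the sample_rack; the one meant has the size given above.

How it is judged:
By the outcome, as a careful person would: the job done as asked, in the order asked, and still so for the second after the job is handed in, with the robot touching nothing.
It also fails if it takes over 45 s, if anything falls off the work surface, if the arm or the gripper's body presses on something with over 40 N, if the wrist force passes 120 N, or if a joint passes its speed limit or range.

## Working session

There is one attempt and no reset: what is moved stays moved. The work goes in short steps, Python scripts to look and compute and a tool call to move; the robot and the scene stay as the last step left them, time stands still between calls to the robot, and variables do not carry over. Pictures are saved under pics/ and viewed, and the job is handed in when it is done.

Besides the shell and the picture viewer there is one more tool, called after "Emit:" by a JSON object that holds its "method" and its "body". play_rows: Moves the arm, as the interface text tells. Its arguments: {"type":"object","properties":{"deltas":{"type":"array","items":{"type":"array","items":{"type":"array","items":{"type":"number"}}}},"grip_force":{"type":"number"}},"required":["deltas"]}

```bash
mkdir -p pics; python3 - <<'E'
from station import ctrl, viewer
import cv2,numpy as np
for n in ("scene","top","wrist"):
    c=viewer.camera(n); cv2.imwrite(f"pics/{n}0.png",c["img"][:,:,::-1])
    R=cv2.Rodrigues(np.array(c["rvec"]))[0]; print(n,c["fx"],c["cx"],c["cy"],c["rvec"],c["tvec"],"pos",-R.T@np.array(c["tvec"]))
print(ctrl.get_obs())
E
```

```text
scene 433.79813394906535 316.9246873202898 232.755914860923 [ 0.62557748 -2.4812749   1.36779163] [0.45418695 0.24124181 1.08758471] pos [0.02115741 0.91106828 0.78538579]
top 470.3569281768087 315.3850467976159 236.2644232707251 [ 2.1560948  -2.10384305  0.16845389] [-0.0297659   0.5644128   1.14299718] pos [ 0.36737804 -0.02915645  1.22068573]
wrist 371.0563791461341 315.7044608091717 237.98751705152353 [-2.32982123  1.73742392  0.24686207] [-0.54844911 -0.02956049  0.39165336] pos [ 0.2334664 -0.5030382  0.3840685]
{'time_s': 0.15, 'qpos': array([-1.34858635e+00,  3.00347981e-01,  1.52139695e+00, -4.25915986e-06,
        1.32068837e+00, -6.65949955e-02]), 'joint_vel': array([ 0.00018386, -0.00168874, -0.00166848, -0.00013862, -0.00142298,
       -0.00094493]), 'tau': array([-2.20068437e-04, -5.31958616e+01, -3.52821994e+01,  7.08068954e-02,
        2.36017175e-02, -6.23952064e-05]), 'ee_pos': array([ 0.15659851, -0.52702758,  0.18323177]), 'eef_rot': array([-1.63248356,  1.56995567,  1.79791513]), 'force': array([-0.35087178, -0.31812787,  0.38862324]), 'moment': array([ 0.02463833,  0.02819569, -0.0423753 ]), 'grip_width': 0.09406256130358878}
```

View pics/scene0.png

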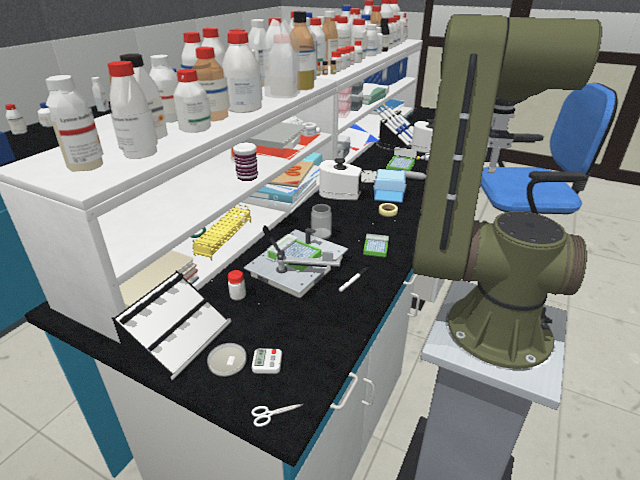

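View pics/top0.png

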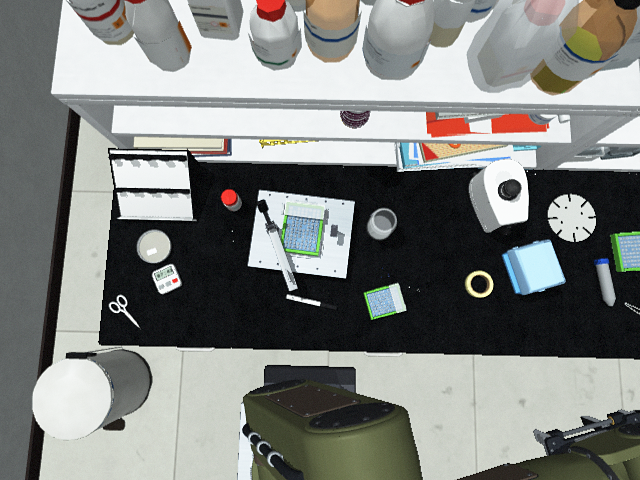

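View pics/wrist0.png

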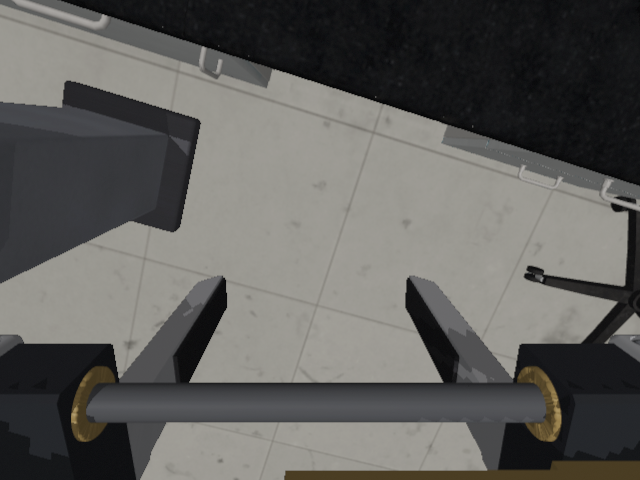

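The scene and top views show the shaker at top pixel (302,235), with the strap running from about (268,220) to (292,288) and the black lever paddle at (263,205). The jar is at (381,223), the red-capped bottle at (231,199) and the marker at (310,300). Possible racks are the one on the shaker (303,230), a smaller loose one (385,301) and one at the right edge (627,252). I choose the one on the shaker and will check it in a close crop.

```bash
python3 - <<'E'
import cv2
a=cv2.imread("pics/top0.png")[170:320,210:410]; cv2.imwrite("pics/topc.png",cv2.resize(a,(800,600),interpolation=cv2.INTER_CUBIC))
a=cv2.imread("pics/scene0.png")[195:315,220:380]; cv2.imwrite("pics/scenec.png",cv2.resize(a,(800,600),interpolation=cv2.INTER_CUBIC))
E
```

```text
(no output)
```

View pics/topc.png

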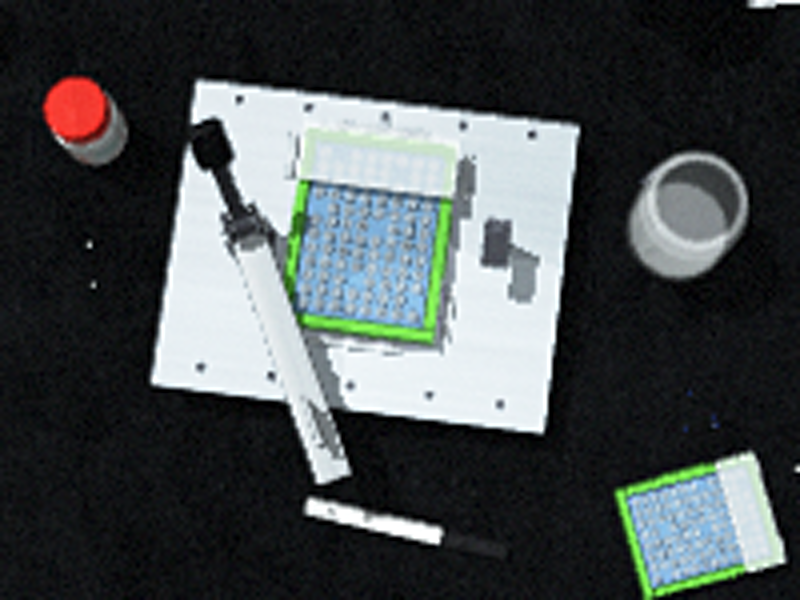

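View pics/scenec.png

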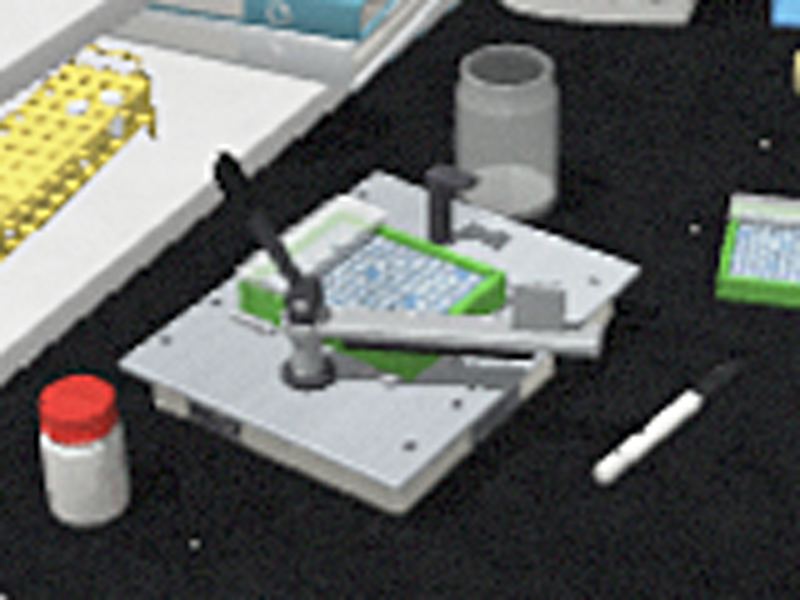

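```bash
cat > h.py <<'E'
import cv2,numpy as np
from station import ctrl,viewer
def cast(c,uv,z):
    R=cv2.Rodrigues(np.array(c["rvec"]))[0]; o=-R.T@np.array(c["tvec"])
    d=R.T@np.array([(uv[0]-c["cx"])/c["fx"],(uv[1]-c["cy"])/c["fy"],1]); return o+d*(z-o[2])/d[2]
def proj(c,P):
    K=np.array([[c["fx"],0,c["cx"]],[0,c["fy"],c["cy"]],[0,0,1.]])
    return cv2.projectPoints(np.array(P,float).reshape(-1,3),np.array(c["rvec"]),np.array(c["tvec"]),K,None)[0][:,0]
E
python3 - <<'E'
from h import *
c=viewer.camera("top"); s=viewer.camera("scene")
f=lambda p:((p[0]+.5)/4-.5+210,(p[1]+.5)/4-.5+170)
g=lambda p:((p[0]+.5)/5-.5+220,(p[1]+.5)/5-.5+195)
P=[cast(c,f(p),.042)[:2] for p in [(196,80),(579,126),(546,433),(152,385)]] # TL TR BR BL ; shaker: far-left, far-right, near-right, near-left
P=np.array(P);print(P, P.mean(0))
ex=(P[0]+P[1]-P[2]-P[3])/2; ey=(P[0]+P[3]-P[1]-P[2])/2
print("sizes",np.linalg.norm(ex),np.linalg.norm(ey),"yaw",np.arctan2(ex[1],ex[0]),np.arctan2(-ey[0],ey[1]))
yaw=(np.arctan2(ex[1],ex[0])+np.arctan2(-ey[0],ey[1]))/2
Q=np.array([cast(s,g(p),.042)[:2] for p in [(120,360),(380,172),(640,268),(400,488)]]);print("scene ctr",Q,Q.mean(0))
o=P.mean(0);R=np.array([[np.cos(yaw),-np.sin(yaw)],[np.sin(yaw),np.cos(yaw)]])
sh=lambda q:R.T@(np.array(q)[:2]-o)
for n,p,z in [("tip c",(334,477),.0845),("paddle",(212,145),.17),("keeper",(497,243),.094),("tab top",(322,420),.1145),("rack nl",(300,328),.064),("rack nr",(437,341),.064),("red cap",(78,105),.074),("jar top",(700,190),.103),("marker l",(305,507),.01),("marker r",(508,550),.01)]:
    w=cast(c,f(p),z); print(n,w.round(4),"sh",sh(w).round(4))
for n,p,z in [("tab topL",(515,287),.1145),("tab topR",(565,285),.1145),("keeper",(453,178),.094),("pivot",(305,320),.0845)]:
    w=cast(s,g(p),z); print("S",n,w.round(4),"sh",sh(w).round(4))
piv=o+R@[0,.075]; print("pivot",piv,"R",R)
for a in (.5,.6,.7): print(a,[proj(c,[*(o+R@(np.array([0,.075])+.165*np.array([-np.cos(a),-np.sin(a)]))) ,.0845])])
E
```

```text
[[ 0.68463829  0.13400963]
 [ 0.65987255 -0.11381814]
 [ 0.46209742 -0.09542588]
 [ 0.48619168  0.15277049]] [0.57319999 0.01938402]
sizes 0.1989799152976226 0.2492123829019078 yaw -0.09349513423853495 -0.0981865186766206
scene ctr [[ 0.68260058  0.13341629]
 [ 0.65611138 -0.11273422]
 [ 0.45976063 -0.09180593]
 [ 0.48428061  0.15516501]] [0.5706883  0.02101029]
tip c [0.4291 0.034  0.0845] sh [-0.1448  0.0007]
paddle [0.612  0.1054 0.17  ] sh [0.0304 0.0893]
keeper [ 0.5727 -0.0611  0.094 ] sh [ 0.0072 -0.0801]
tab top [0.4607 0.0405 0.1145] sh [-0.114   0.0102]
rack nl [0.5217 0.0592 0.064 ] sh [-0.0551  0.0347]
rack nr [ 0.5156 -0.0259  0.064 ] sh [-0.053  -0.0506]
red cap [0.6581 0.203  0.074 ] sh [0.067  0.1909]
jar top [ 0.6066 -0.1832  0.103 ] sh [ 0.0526 -0.1984]
marker l [0.4136 0.056  0.01  ] sh [-0.1623  0.0212]
marker r [ 0.3897 -0.0741  0.01  ] sh [-0.1737 -0.1106]
S tab topL [0.469  0.0545 0.1145] sh [-0.1071  0.025 ]
S tab topR [0.4459 0.0401 0.1145] sh [-0.1287  0.0084]
S keeper [ 0.5693 -0.056   0.094 ] sh [ 0.0033 -0.0754]
S pivot [0.5766 0.0994 0.0845] sh [-0.0043  0.08  ]
pivot [0.58037705 0.09403983] R [[ 0.99541078  0.09569417]
 [-0.09569417  0.99541078]]
0.5 [array([[295.11867209, 289.11141952]])]
0.6 [array([[301.36786403, 286.24508287]])]
0.7 [array([[307.29201143, 282.77536382]])]
```

```bash
cat >> h.py <<'E'
from scipy.spatial.transform import Rotation as Ro
O=np.array([.572,.020]);YAW=-.096
RS=np.array([[np.cos(YAW),-np.sin(YAW)],[np.sin(YAW),np.cos(YAW)]])
def s2w(p,z): return np.array([*(O+RS@np.array(p)),z])
def w2s(p): return RS.T@(np.array(p)[:2]-O)
def pose():
    o=ctrl.get_obs(); return np.array(o["ee_pos"]),Ro.from_euler("xyz",o["eef_rot"]),o
def down(ydir_w): # tool x down, tool y along horizontal ydir
    x=np.array([0,0,-1.]);y=np.array([*ydir_w,0.]);y/=np.linalg.norm(y);return Ro.from_matrix(np.c_[x,y,np.cross(x,y)])
def plan(pt,Rt):
    p,R,o=pose(); print("pos",p.round(4),"shaker",w2s(p).round(4),"F",o["force"].round(1),"t",o["time_s"],"q6",o["qpos"].round(2))
    rv=(R.inv()*Rt).as_rotvec(); d=pt-p
    print("shift in tool frame now (mm)",(R.inv().apply(d)*1e3).round(1),"in final frame",(Rt.inv().apply(d)*1e3).round(1),"turn",rv.round(3))
def tabpt(a,off,r=.13,z=.095): # TCP when finger centre is `off` behind tab plane at strap angle a
    u=np.array([-np.cos(a),-np.sin(a)]);n=np.array([np.sin(a),-np.cos(a)])
    return s2w(np.array([0,.075])+r*u-off*n,z),RS@n
E
python3 - <<'E'
from h import *
p,R,o=pose(); print(R.as_matrix().round(3))
for sg in (1,-1):
    t,n=tabpt(.474,.055,z=.25); print(t.round(4),n); plan(t,down(sg*n))
E
```

```text
[[-0.     0.285 -0.959]
 [ 0.001 -0.959 -0.285]
 [-1.    -0.001 -0.   ]]
[0.4381 0.0978 0.25  ] [ 0.3690624  -0.92940462]
pos [ 0.1566 -0.5271  0.1834] shaker [-0.3611 -0.5844] F [ 0.3 -0.7  0.1] t 0.25 q6 [-1.35  0.3   1.52 -0.    1.32 -0.07]
shift in tool frame now (mm) [ -66.3 -518.9 -447.8] in final frame [ -66.6 -476.9 -492.2] turn [-0.089 -0.     0.001]
[0.4381 0.0978 0.25  ] [ 0.3690624  -0.92940462]
pos [ 0.1566 -0.5271  0.1834] shaker [-0.3611 -0.5844] F [ 0.3 -0.7  0.1] t 0.25 q6 [-1.35  0.3   1.52 -0.    1.32 -0.07]
shift in tool frame now (mm) [ -66.3 -518.9 -447.8] in final frame [-66.6 476.9 492.2] turn [3.052e+00 1.000e-03 0.000e+00]
```

Emit:
{"method": "play_rows", "body": {"deltas": [[[-14, -26, -22, -0.009, 0, 0, 0], [-14, -26, -22, -0.009, 0, 0, 0], [-14, -26, -22, -0.009, 0, 0, 0], [-14, -26, -22, -0.009, 0, 0, 0], [-10, -26, -22, -0.009, 0, 0, 0], [0, -26, -22, -0.009, 0, 0, 0], [0, -26, -22, -0.009, 0, 0, 0], [0, -26, -22, -0.009, 0, 0, 0], [0, -26, -22, -0.009, 0, 0, 0], [0, -26, -22, -0.009, 0, 0, 0]]], "grip_force": 20}}

```text
time_s: 1.25
ee_pos: [0.2808, -0.2088, 0.2497]
eef_rot: [2.062, 1.57, -0.701]
force: [0.7, -0.0, 0.1]
grip_width: 0.0176
```

Emit:
{"method": "play_rows", "body": {"deltas": [[[0, -26, -23, 0, 0, 0, 0], [0, -26, -23, 0, 0, 0, 0], [0, -26, -23, 0, 0, 0, 0], [0, -26, -23, 0, 0, 0, 0], [0, -26, -23, 0, 0, 0, 0], [0, -26, -23, 0, 0, 0, 0], [0, -26, -23, 0, 0, 0, 0], [0, -26, -23, 0, 0, 0, 0], [0, -10, -10, 0, 0, 0, 0], [0, 0, 0, 0, 0, 0, 0]]]}}

```text
time_s: 2.25
ee_pos: [0.3805, 0.0654, 0.2494]
eef_rot: [-0.519, 1.57, 3.004]
force: [-0.1, -1.0, 0.6]
grip_width: 0.0007
```

```bash
python3 - <<'E'
from h import *
t,n=tabpt(.474,.055,z=.25); plan(t,down(n)); print(ctrl.get_obs()["grip_width"])
c=viewer.camera("wrist"); cv2.imwrite("pics/w1.png",c["img"][:,:,::-1])
E
```

```text
pos [0.3805 0.0654 0.2494] shaker [-0.195   0.0268] F [-0.1 -1.   0.6] t 2.25 q6 [ 0.08 -0.13  1.83  0.    1.44  1.26]
shift in tool frame now (mm) [ -0.6  -8.6 -65.5] in final frame [ -0.6  -8.9 -65.5] turn [0.003 0.001 0.   ]
0.0007071995812179306
```

View pics/w1.png

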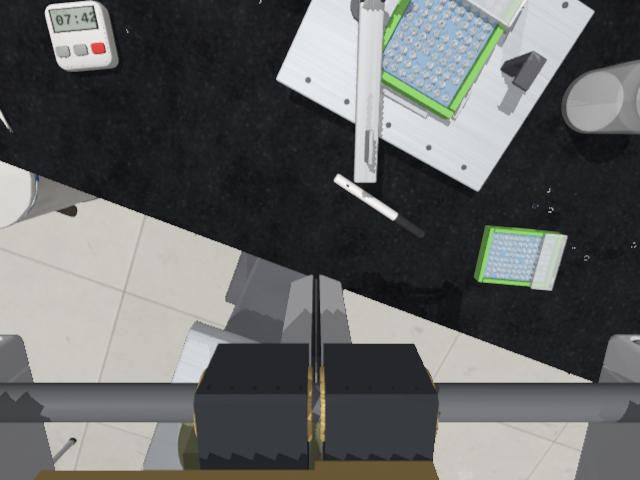

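The wrist view shows the fingers closed at (318,280). The strap runs from (370,10) to (365,182), nearly along the tool's z, and its tab is near (371,145). The marker is at (375,205). I'll measure the strap here.

```bash
python3 - <<'E'
from h import *
c=viewer.camera("wrist"); a=c["img"][0:220,300:520,::-1]; cv2.imwrite("pics/w1c.png",cv2.resize(a,(600,600),interpolation=cv2.INTER_CUBIC))
w=cast(c,(365,182),.0845);print(w,w2s(w)); d=w2s(w)-[0,.075];print(np.hypot(*d),np.arctan2(-d[1],-d[0]))
# predictions
P=[tabpt(.474,0,r=r,z=z)[0] for r,z in ((.115,.1145),(.145,.1145),(.165,.0845),(0,.098))]
P+=[s2w((0,-.08),.094),s2w((.1,-.125),.042),s2w((-.1,-.125),.042),s2w((-.1,.125),.042)]
print(proj(c,P).round(1))
E
```

```text
[0.42758871 0.03248024 0.0845    ] [-0.14494261 -0.00141943]
0.1638544772037177 0.4852007542413091
[[369.5 130.3]
 [368.1 165.3]
 [363.1 183.2]
 [372.8 -14.8]
 [523.5  78.9]
 [593.9  10.4]
 [477.4 192.1]
 [273.3  80.2]]
```

View pics/w1c.png

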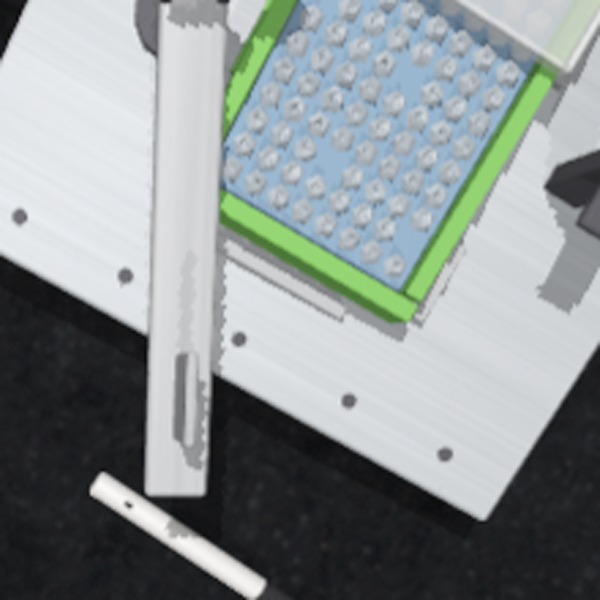

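Emit:
{"method": "play_rows", "body": {"deltas": [[[0, -5, -33, 0, 0, 0, 0], [0, -5, -33, 0, 0, 0, 0], [35, 0, 0, 0, 0, 0, 0], [40, 0, 0, 0, 0, 0, 0], [40, 0, 0, 0, 0, 0, 0], [30, 0, 0, 0, 0, 0, 0], [9, 0, 0, 0, 0, 0, 0], [0, 0, 0, 0, 0, 0, 0]]]}}

```text
time_s: 3.15
ee_pos: [0.4377, 0.0971, 0.0955]
eef_rot: [-0.196, 1.569, -2.959]
force: [-0.3, -0.9, 0.3]
grip_width: 0.0005
```

```bash
python3 - <<'E'
from h import *
t,n=tabpt(.482,.015,r=.127,z=.095); plan(t,down(n)); print(ctrl.get_obs()["grip_width"])
c=viewer.camera("wrist"); cv2.imwrite("pics/w2.png",c["img"][:,:,::-1])
c=viewer.camera("scene"); cv2.imwrite("pics/s2.png",cv2.resize(c["img"][180:330,200:400,::-1],(800,600)))
E
```

```text
pos [0.4377 0.0971 0.0955] shaker [-0.1411  0.0638] F [-0.3 -0.9  0.3] t 3.15 q6 [ 0.14  0.18  1.9  -0.    1.07  1.33]
shift in tool frame now (mm) [ 0.5 40.5 -3.5] in final frame [ 0.5 40.5 -3.2] turn [-0.008  0.001  0.   ]
0.0005201183223300342
```

View pics/w2.png

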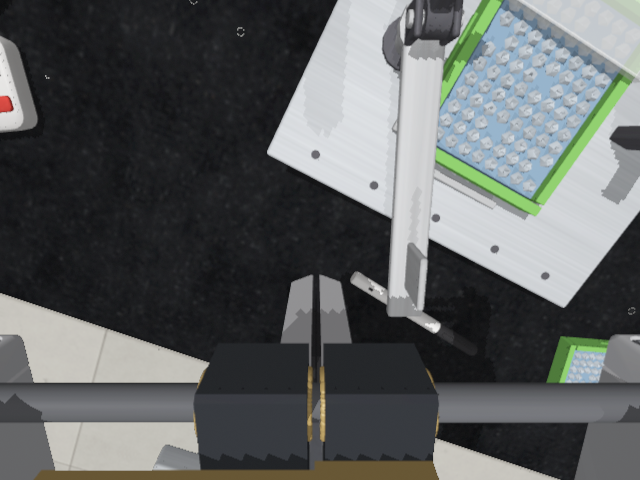

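View pics/s2.png

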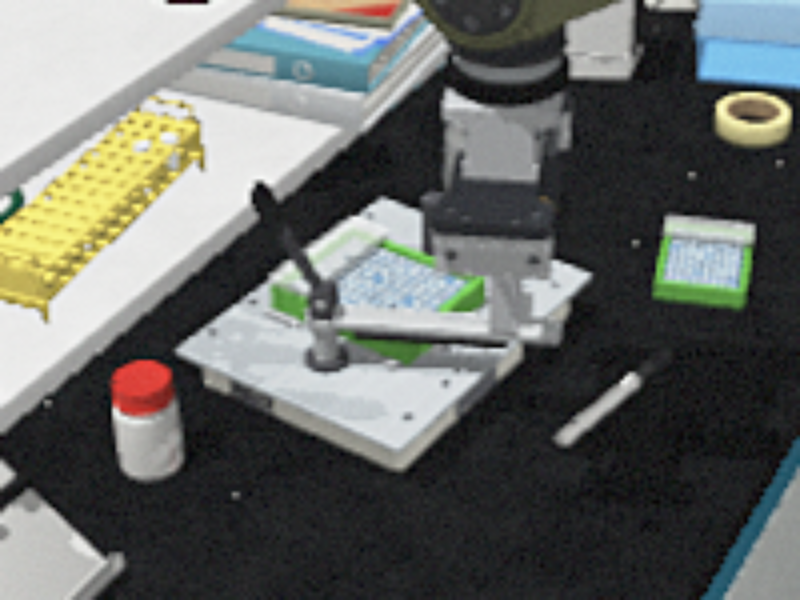

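The wrist view shows the tab at (416,275), right of the closed fingers at (318,285) on its push side. The scene view shows the finger in front of the tab, clear of the marker and rack. I push along the arc.

Emit:
{"method": "play_rows", "body": {"deltas": [[[0, 12, -1.5, 0, 0, 0, 0], [0, 12, -1.5, 0, 0, 0, 0], [0, 12, -0.5, 0, 0, 0, 0], [0, 12.8, 0.8, -0.1, 0, 0, 0], [0, 12.8, 0.8, -0.1, 0, 0, 0], [0, 12.8, 0.8, -0.1, 0, 0, 0], [0, 12.8, 0.8, -0.1, 0, 0, 0], [0, 12.8, 0.8, -0.1, 0, 0, 0], [0, 0, 0, 0, 0, 0, 0]]]}}

```text
time_s: 4.15
ee_pos: [0.4867, 0.0089, 0.0958]
eef_rot: [1.979, 1.57, -0.283]
force: [0.7, 0.7, 0.2]
grip_width: 0.0003
```

```bash
python3 - <<'E'
from h import *
t,n=tabpt(.982,.015,r=.127,z=.095); plan(t,down(n))
c=viewer.camera("wrist"); cv2.imwrite("pics/w3.png",c["img"][:,:,::-1])
E
```

```text
pos [0.4867 0.0089 0.0958] shaker [-0.0839 -0.0192] F [0.7 0.7 0.2] t 4.15 q6 [-0.06  0.26  1.8  -0.    1.09  0.64]
shift in tool frame now (mm) [0.8 2.4 2. ] in final frame [0.8 2.4 2.1] turn [-0.007 -0.    -0.   ]
```

View pics/w3.png

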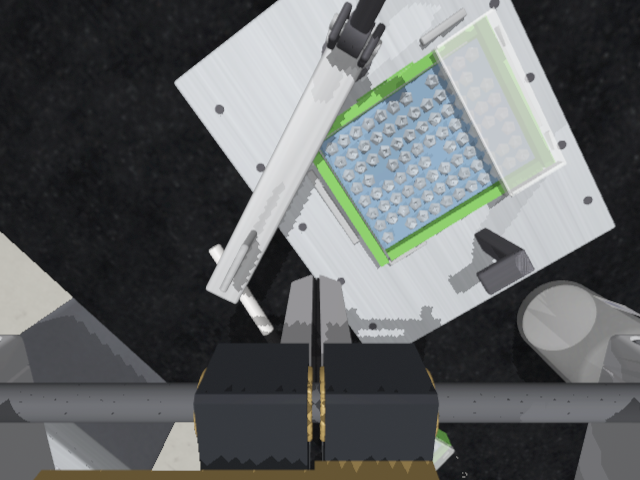

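The wrist view shows the finger at (318,285) right of the tab at (240,260), and the strap seems not to have followed. I check the strap angle and the TCP projection.

```bash
python3 - <<'E'
from h import *
c=viewer.camera("wrist"); p,R,o=pose()
print("tcp px",proj(c,p), proj(c,p+[0,0,.05]))
w=cast(c,(222,295),.0845); d=w2s(w)-[0,.075];print(np.hypot(*d),np.arctan2(-d[1],-d[0]))
R_=cv2.Rodrigues(np.array(c["rvec"]))[0]; print(-R_.T@c["tvec"])
for z in (.0845,.1145): print(cast(c,(237,268),z),w2s(cast(c,(237,268),z)))
P=[s2w((0,-.08),.094),s2w((.1,-.125),.042),s2w((-.1,-.125),.042),s2w((-.1,.125),.042),s2w((0,.075),.0845)];print(proj(c,P))
c=viewer.camera("scene"); cv2.imwrite("pics/s3.png",cv2.resize(c["img"][180:330,200:400,::-1],(800,600)))
c=viewer.camera("top"); cv2.imwrite("pics/t3.png",cv2.resize(c["img"][170:320,210:410,::-1],(800,600)))
E
```

```text
tcp px [[317.03448728 276.0772321 ]] [[317.48620122 317.778328  ]]
0.16128612778084464 0.4765956606255792
[0.53710249 0.07295634 0.29656084]
[0.44889973 0.04184201 0.0845    ] [-0.12462708  0.00994196]
[0.46137767 0.04624372 0.1145    ] [-0.1126285   0.01551944]
[[495.54531299 280.05906473]
 [617.37519545 226.37836637]
 [376.87428947 364.38209677]
 [170.57603325  84.04518271]
 [351.12205419  42.66417924]]
```

View pics/s3.png

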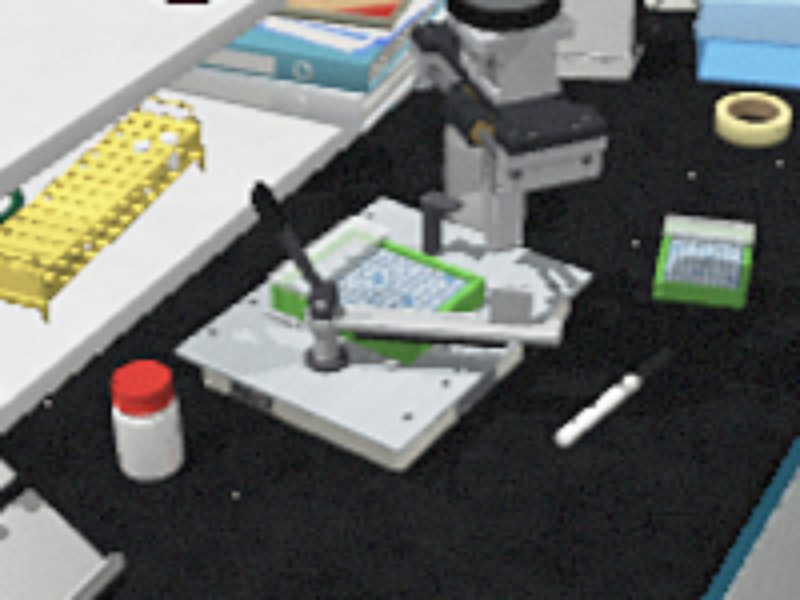

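View pics/t3.png

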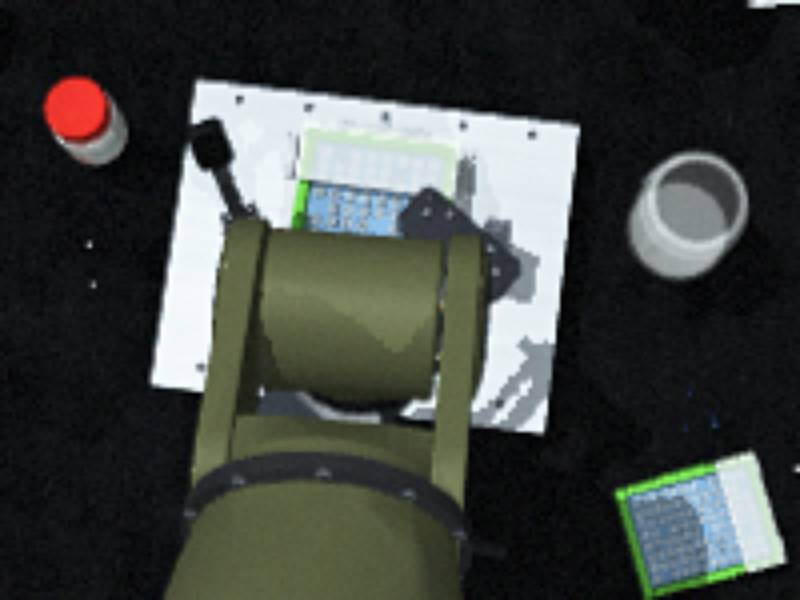

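```bash
python3 - <<'E'
from h import *
p,R,o=pose()
for n in ("scene","top"):
    c=viewer.camera(n); print(n,proj(c,[p,p+[0,0,.02],p+[0,0,.05]]))
    cv2.imwrite(f"pics/{n}4.png",cv2.resize(c["img"][190:290,270:370,::-1],(600,600),interpolation=cv2.INTER_CUBIC))
print(p,R.as_matrix().round(3),o["time_s"],o["qpos"])
E
```

```text
scene [[324.59952898 248.05145666]
 [324.64578149 242.14051295]
 [324.71670427 233.07677663]]
top [[303.38512609 265.21590154]
 [303.11207795 264.32105302]
 [302.68380982 262.91750897]]
[0.48563368 0.01057406 0.09569311] [[-0.     0.769 -0.64 ]
 [ 0.    -0.64  -0.769]
 [-1.    -0.    -0.   ]] 4.35 [-5.36834770e-02  2.54460325e-01  1.79815716e+00  6.48554906e-05
  1.08902544e+00  6.40570893e-01]
```

View pics/scene4.png

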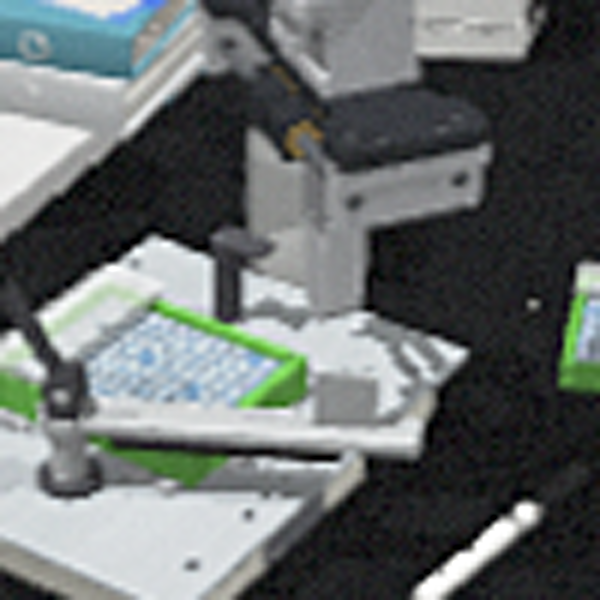

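The finger drawn in the scene view ends at full pixel (326.5,242), about 6 px above the projected TCP at (324.6,248). So the real fingertip is about 20 mm higher than the reported TCP, and the wrist view agrees. The finger therefore passed just over the tab's top edge and the strap stayed at 0.48. I go up, back to the push side and lower.

Emit:
{"method": "play_rows", "body": {"deltas": [[[-30, 0, 0, 0, 0, 0, 0], [0, -12.7, -2, 0.1, 0, 0, 0], [0, -12.7, -2, 0.1, 0, 0, 0], [0, -12.7, -2, 0.1, 0, 0, 0], [0, -12.7, -2, 0.1, 0, 0, 0], [0, -12.7, -2, 0.1, 0, 0, 0], [0, -20, 1, 0, 0, 0, 0], [0, -18, 1, 0, 0, 0, 0], [24, 0, 0, 0, 0, 0, 0], [24, 0, 0, 0, 0, 0, 0]]]}}

```text
time_s: 5.45
ee_pos: [0.4382, 0.101, 0.0776]
eef_rot: [2.952, 1.569, 0.19]
force: [0.1, -1.3, 0.4]
grip_width: 0.0005
```

Emit:
{"method": "play_rows", "body": {"deltas": [[[0, 0, 0, 0, 0, 0, 0]]]}}

```text
time_s: 5.55
ee_pos: [0.4365, 0.1003, 0.0756]
eef_rot: [-0.244, 1.566, -3.007]
force: [-1.1, 0.5, 0.8]
grip_width: 0.0004
```

```bash
python3 - <<'E'
from h import *
t,n=tabpt(.48,.015,r=.127,z=.078); plan(t,down(n))
p,R,o=pose()
c=viewer.camera("scene"); print(proj(c,[p,p+[0,0,.02]])); cv2.imwrite("pics/s5.png",cv2.resize(c["img"][200:300,270:370,::-1],(600,600),interpolation=cv2.INTER_CUBIC))
c=viewer.camera("wrist"); cv2.imwrite("pics/w5.png",c["img"][:,:,::-1])
E
```

```text
pos [0.4365 0.1003 0.0756] shaker [-0.1426  0.0669] F [-1.1  0.5  0.8] t 5.55 q6 [0.14 0.21 1.91 0.   1.03 1.34]
shift in tool frame now (mm) [-2.5 43.7 -3.4] in final frame [-2.4 43.7 -3.2] turn [-0.005  0.004  0.001]
[[325.35173437 276.0874589 ]
 [325.40811604 270.04544938]]
```

View pics/s5.png

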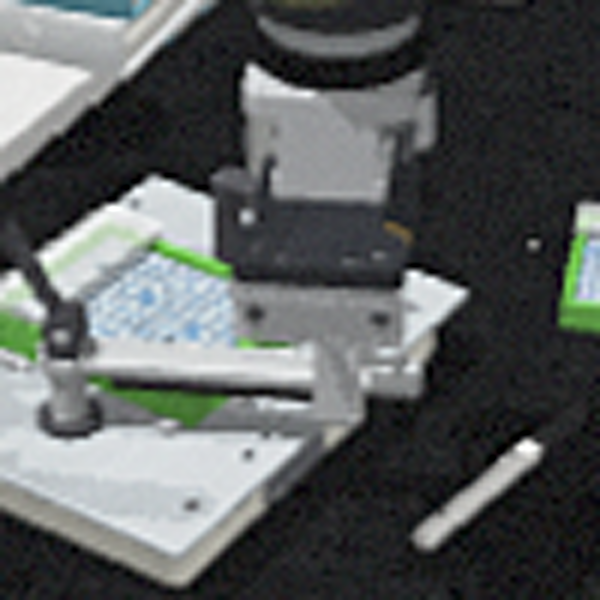

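View pics/w5.png

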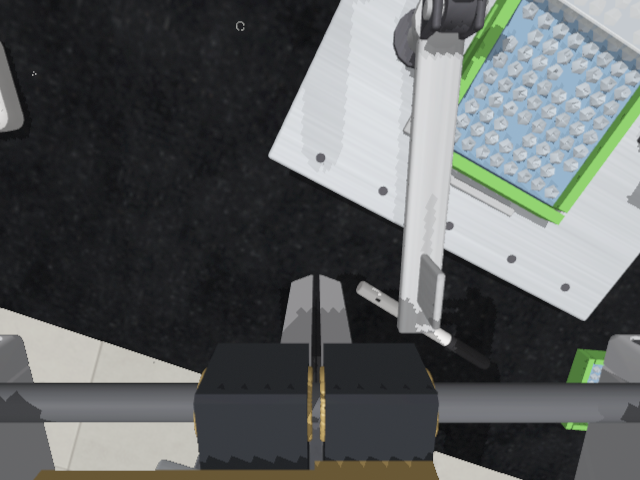

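The scene crop shows the fingertip ending at about full pixel (326.5,271), 20 mm above the TCP as expected, so it is now 19 mm below the tab's top and 11 mm above the strap. The wrist view shows the tab at (430,285), to the right. I push again.

Emit:
{"method": "play_rows", "body": {"deltas": [[[0, 13, -1.5, 0, 0, 0, 0], [0, 13, -1.5, 0, 0, 0, 0], [0, 12, -0.5, 0, 0, 0, 0], [0, 12.8, 0.8, -0.1, 0, 0, 0], [0, 12.8, 0.8, -0.1, 0, 0, 0], [0, 0, 0, 0, 0, 0, 0]]]}}

```text
time_s: 6.25
ee_pos: [0.4654, 0.0405, 0.0779]
eef_rot: [2.368, 1.57, -0.195]
force: [0.1, 0.1, -0.5]
grip_width: 0.0003
```

```bash
python3 - <<'E'
from h import *
t,n=tabpt(.682,.015,r=.127,z=.078); plan(t,down(n))
c=viewer.camera("wrist"); cv2.imwrite("pics/w6.png",c["img"][:,:,::-1])
E
```

```text
pos [0.4654 0.0405 0.0779] shaker [-0.1081  0.0102] F [ 0.1  0.1 -0.5] t 6.25 q6 [ 0.01  0.24  1.86 -0.    1.04  1.  ]
shift in tool frame now (mm) [-0.1  2.9  2.2] in final frame [-0.1  2.9  2.3] turn [-0.008 -0.    -0.   ]
```

View pics/w6.png

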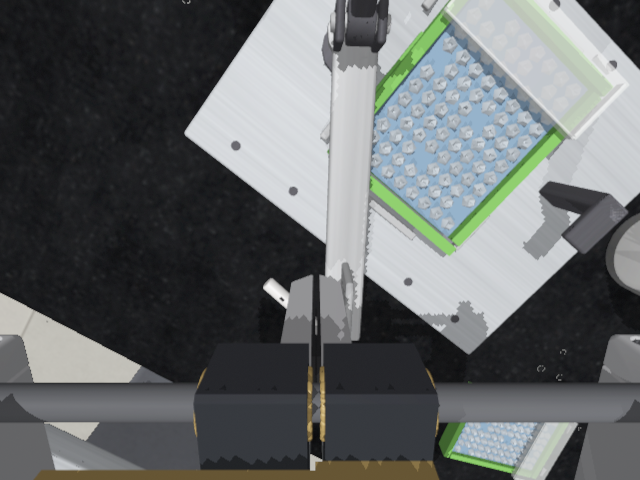

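Contact made: the tab at (347,290) lies against the right finger's back, and the strap has turned with it. Continuing along the arc.

Emit:
{"method": "play_rows", "body": {"deltas": [[[0, 12.8, 1, -0.1, 0, 0, 0], [0, 12.8, 1, -0.1, 0, 0, 0], [0, 12.8, 1, -0.1, 0, 0, 0], [0, 12.8, 1, -0.1, 0, 0, 0], [0, 12.8, 1, -0.1, 0, 0, 0], [0, 12.8, 1, -0.1, 0, 0, 0], [0, 12.8, 1, -0.1, 0, 0, 0], [0, 0, 0, 0, 0, 0, 0]]]}}

```text
time_s: 7.1
ee_pos: [0.5285, -0.0194, 0.0776]
eef_rot: [1.834, 1.571, -0.031]
force: [-0.0, -0.0, -0.1]
grip_width: 0.0006
```

```bash
python3 - <<'E'
from h import *
t,n=tabpt(1.571,.015,r=.127,z=.078); plan(t,down(n))
c=viewer.camera("wrist"); cv2.imwrite("pics/w7.png",c["img"][:,:,::-1])
E
```

```text
pos [ 0.5285 -0.0194  0.0776] shaker [-0.0395 -0.0434] F [-0.  -0.  -0.1] t 7.1 q6 [-0.11  0.37  1.69  0.    1.08  0.19]
shift in tool frame now (mm) [-0.4 25.7  3.7] in final frame [-0.4 24.5  8.7] turn [-0.198 -0.    -0.   ]
```

View pics/w7.png

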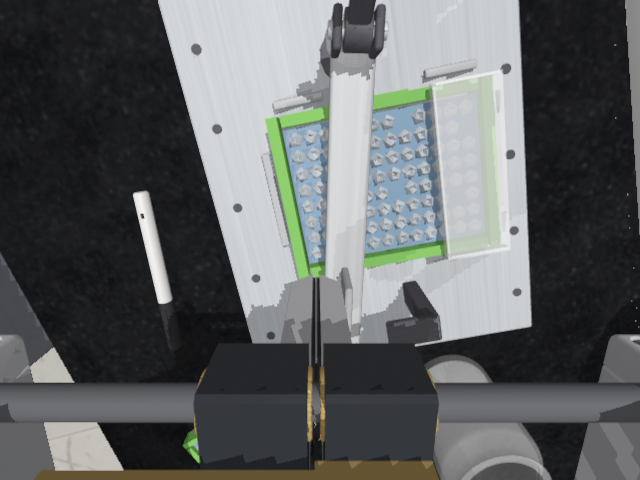

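Emit:
{"method": "play_rows", "body": {"deltas": [[[0, 10, 4, -0.1, 0, 0, 0], [0, 10, 3, -0.09, 0, 0, 0], [0, 0, 0, 0, 0, 0, 0], [0, 0, 0, 0, 0, 0, 0]]]}}

```text
time_s: 7.55
ee_pos: [0.545, -0.0302, 0.0776]
eef_rot: [-1.637, 1.571, 2.968]
force: [-0.2, 0.0, 0.4]
grip_width: 0.0001
```

Emit:
{"method": "play_rows", "body": {"deltas": [[[0, 1.5, 0, 0, 0, 0, 0], [0, 1.5, 0, 0, 0, 0, 0], [0, 0, 0, 0, 0, 0, 0]]]}}

```text
time_s: 7.85
ee_pos: [0.5485, -0.0308, 0.0777]
eef_rot: [-2.116, 1.571, 2.494]
force: [-1.0, 0.3, 0.9]
grip_width: 0.0
```

```bash
python3 - <<'E'
from h import *
t,n=tabpt(1.571,.015,r=.127,z=.078); plan(t,down(n))
c=viewer.camera("wrist"); cv2.imwrite("pics/w8.png",c["img"][:,:,::-1])
E
```

```text
pos [ 0.5485 -0.0308  0.0777] shaker [-0.0185 -0.0528] F [-1.   0.3  0.9] t 7.85 q6 [-0.12  0.41  1.64  0.    1.1  -0.02]
shift in tool frame now (mm) [-0.3  3.6 -0.8] in final frame [-0.3  3.6 -0.8] turn [-0.007 -0.     0.   ]
```

View pics/w8.png

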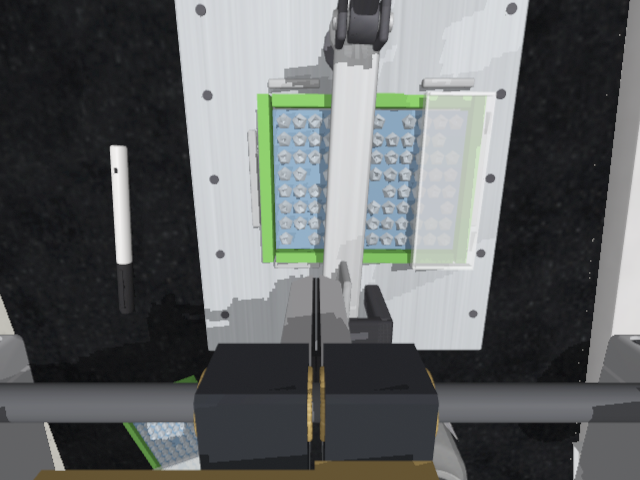

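The wrist view shows the strap almost square across the rack, with its end at (355,300) entering under the keeper at (375,325). There is little contact force yet, so I go on in small steps.

Emit:
{"method": "play_rows", "body": {"deltas": [[[0, 1.2, 0, -0.007, 0, 0, 0], [0, 1.2, 0, 0, 0, 0, 0], [0, 0, 0, 0, 0, 0, 0]]]}}

```text
time_s: 8.2
ee_pos: [0.5511, -0.0312, 0.0776]
eef_rot: [1.466, 1.571, -0.2]
force: [0.8, 0.2, 0.2]
grip_width: 0.0006
```

Emit:
{"method": "play_rows", "body": {"deltas": [[[0, 1.2, 0, 0, 0, 0, 0], [0, 1.2, 0, 0, 0, 0, 0], [0, 0, 0, 0, 0, 0, 0]]]}}

```text
time_s: 8.5
ee_pos: [0.5535, -0.0314, 0.0776]
eef_rot: [1.686, 1.571, 0.02]
force: [-0.3, -0.4, -0.3]
grip_width: 0.0004
```

Emit:
{"method": "play_rows", "body": {"deltas": [[[0, 1, 0, 0, 0, 0, 0], [0, 0, 0, 0, 0, 0, 0]]]}}

```text
time_s: 8.7
ee_pos: [0.5544, -0.0315, 0.0776]
eef_rot: [1.806, 1.571, 0.141]
force: [-0.0, -0.5, -0.4]
grip_width: 0.0005
```

Emit:
{"method": "play_rows", "body": {"deltas": [[[0, 1.2, 0, 0, 0, 0, 0], [0, 0, 0, 0, 0, 0, 0]]]}}

```text
time_s: 8.9
ee_pos: [0.5548, -0.0315, 0.0776]
eef_rot: [-1.569, 1.569, 3.049]
force: [-8.1, -0.1, 4.5]
grip_width: 0.0004
```

Emit:
{"method": "play_rows", "body": {"deltas": [[[0, 1.2, 0, 0, 0, 0, 0], [0, 0, 0, 0, 0, 0, 0]]]}}

```text
time_s: 9.1
ee_pos: [0.5548, -0.0315, 0.0775]
eef_rot: [-1.565, 1.566, 3.053]
force: [-16.1, 1.8, 10.0]
grip_width: 0.0005
```

```bash
python3 - <<'E'
from h import *
t,n=tabpt(1.571,.015,r=.127,z=.078); plan(t,down(n))
c=viewer.camera("wrist"); cv2.imwrite("pics/w9.png",cv2.resize(c["img"][0:400,140:540,::-1],(600,600)))
print(proj(c,[s2w((0,.075),.0845),s2w((0,-.09),.0845),s2w((0,-.08),.094)]))
E
```

```text
pos [ 0.5548 -0.0315  0.0775] shaker [-0.0122 -0.0529] F [-16.1   1.8  10. ] t 9.1 q6 [-0.12  0.42  1.61 -0.    1.11 -0.03]
shift in tool frame now (mm) [-0.5 -2.8 -0.9] in final frame [-0.5 -2.8 -0.9] turn [0.001 0.    0.005]
[[344.1630163   28.55921209]
 [337.79813082 340.40928763]
 [339.02022424 333.84312364]]
```

View pics/w9.png

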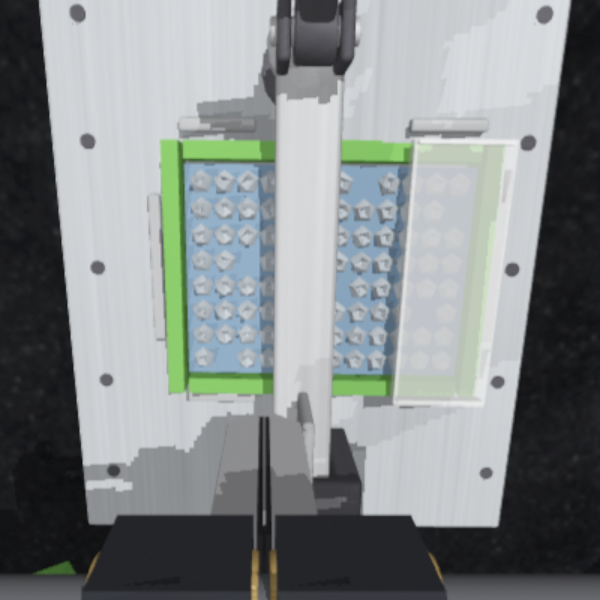

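Position stays fixed while the force rises from 0 to 8 and then 16 N, a hard stop. The wrist view shows the strap square across the rack with its end under the keeper at (340,480 in crop). I back off, rise and look.

Emit:
{"method": "play_rows", "body": {"deltas": [[[0, -8, 0, 0, 0, 0, 0], [0, -15, 0, 0, 0, 0, 0], [0, -10, 0, 0, 0, 0, 0], [-40, 0, 0, 0, 0, 0, 0], [-45, 0, 0, 0, 0, 0, 0], [-45, -40, 0, 0, 0, 0, 0], [0, -40, 0, 0, 0, 0, 0], [0, 0, 0, 0, 0, 0, 0]]]}}

```text
time_s: 9.95
ee_pos: [0.4483, -0.0212, 0.201]
eef_rot: [1.572, 1.569, -0.094]
force: [0.4, -0.3, 0.3]
grip_width: 0.0007
```

```bash
python3 - <<'E'
from h import *
c=viewer.camera("wrist"); cv2.imwrite("pics/w10.png",c["img"][:,:,::-1])
print("wrist strap",proj(c,[s2w((0,.075),.0845),s2w((0,-.09),.0845)]).round(1))
c=viewer.camera("scene"); cv2.imwrite("pics/s10.png",cv2.resize(c["img"][195:295,260:360,::-1],(600,600),interpolation=cv2.INTER_CUBIC))
for th in (65,60,55):
    t=np.radians(th); q=(proj(c,[s2w((0,.075+.095*np.cos(t)),.098+.095*np.sin(t)),s2w((0,.075),.098),s2w((0,-.055),.1145),s2w((0,-.08),.094)])-[260,195]+.5)*6; print(th,q.round(0).tolist())
plan(s2w((0,.075),.2),down(RS@[1,0]))
E
```

```text
wrist strap [[467.9  70.3]
 [447.  266.8]]
65 [[59.0, 235.0], [126.0, 354.0], [287.0, 200.0], [316.0, 213.0]]
60 [[49.0, 250.0], [126.0, 354.0], [287.0, 200.0], [316.0, 213.0]]
55 [[39.0, 266.0], [126.0, 354.0], [287.0, 200.0], [316.0, 213.0]]
pos [ 0.451  -0.0216  0.2006] shaker [-0.1164 -0.053 ] F [ 0.4 -0.1 -0.7] t 10.05 q6 [-0.13  0.06  1.76  0.    1.32 -0.03]
shift in tool frame now (mm) [   0.8  116.5 -127.9] in final frame [   0.6  116.4 -128. ] turn [ 0.001 -0.    -0.002]
```

View pics/s10.png

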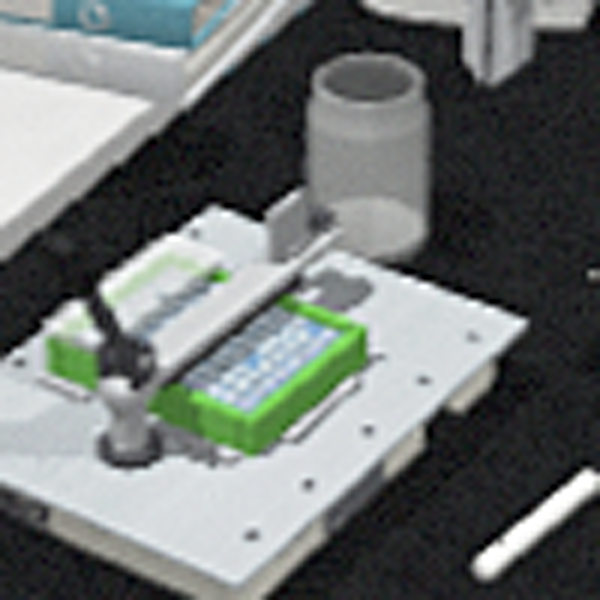

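View pics/w10.png

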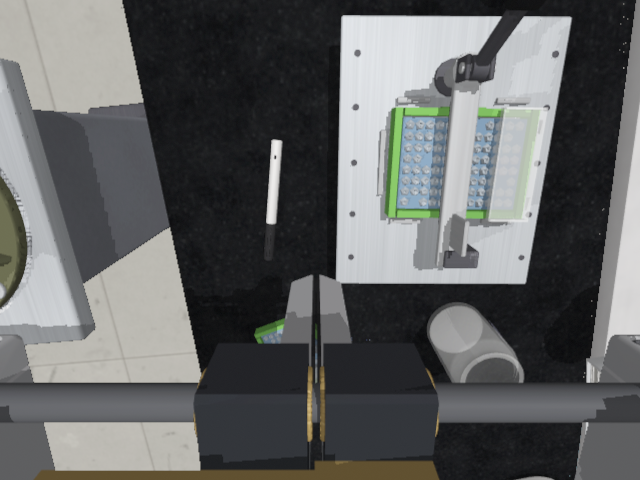

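The wrist view shows the strap home under the keeper at (460,257), with the lever running from (470,68) up to (515,12). In the scene crop the dark lever merges with the bench beyond (95,295). I enhance it to measure the lever's angle.

```bash
python3 - <<'E'
from h import *
c=viewer.camera("scene"); a=c["img"][205:265,250:310,::-1].astype(float); a=255*np.clip(a/70,0,1)**.6
cv2.imwrite("pics/s11.png",cv2.resize(a.astype(np.uint8),(600,600),interpolation=cv2.INTER_CUBIC))
for th in (65,60,55):
    t=np.radians(th); P=[s2w((0,.075+r*np.cos(t)),.098+r*np.sin(t)) for r in (.095,.08,0)]
    print(th,((proj(c,P)-[250,205]+.5)*10).round(0).tolist())
c=viewer.camera("wrist")
for th in (65,60,55):
    t=np.radians(th); P=[s2w((0,.075+r*np.cos(t)),.098+r*np.sin(t)) for r in (.095,.06,0)]; print(proj(c,P).round(0).tolist())
E
```

```text
65 [[199.0, 291.0], [217.0, 324.0], [310.0, 490.0]]
60 [[182.0, 316.0], [203.0, 345.0], [310.0, 490.0]]
55 [[165.0, 343.0], [190.0, 368.0], [310.0, 490.0]]
[[551.0, -49.0], [514.0, 5.0], [471.0, 67.0]]
[[549.0, -63.0], [513.0, -2.0], [471.0, 67.0]]
[[546.0, -75.0], [512.0, -9.0], [471.0, 67.0]]
```

View pics/s11.png

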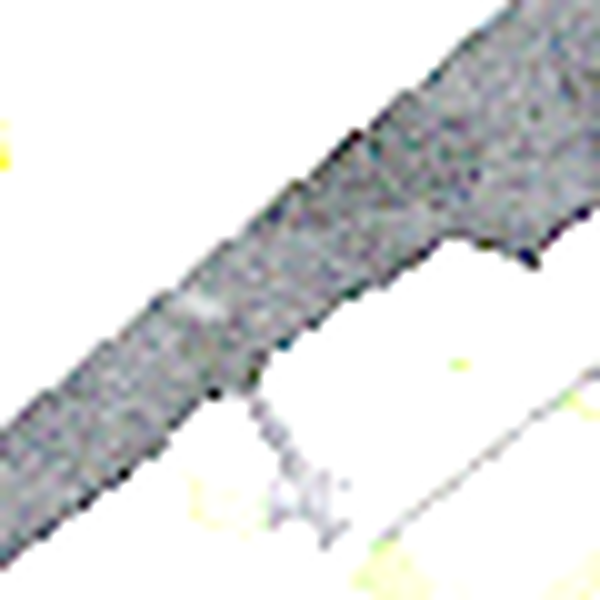

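A faint tip at (200,300) in the enhanced crop matches the prediction for 64 to 65° (199,291). I move above the pivot, inside the paddle, then lower.

Emit:
{"method": "play_rows", "body": {"deltas": [[[0, 23.3, -26.6, 0, 0, 0, 0], [0, 23.3, -26.6, 0, 0, 0, 0], [0, 23.3, -26.6, 0, 0, 0, 0], [0, 23.3, -26.6, 0, 0, 0, 0], [0, 23.3, -26.6, 0, 0, 0, 0], [0, 0, 0, 0, 0, 0, 0], [24, 0, 0, 0, 0, 0, 0], [24, 0, 0, 0, 0, 0, 0], [0, 0, 0, 0, 0, 0, 0]]]}}

```text
time_s: 11.05
ee_pos: [0.5783, 0.0993, 0.1483]
eef_rot: [-1.359, 1.565, -3.025]
force: [0.8, -0.4, 0.2]
grip_width: 0.0003
```

```bash
python3 - <<'E'
from h import *
plan(s2w((0,.0958),.152),down(RS@[1,0]))
p,R,o=pose()
c=viewer.camera("scene"); print((proj(c,[p,p+[0,0,.02]])-[240,180]+.5)*6); cv2.imwrite("pics/s12.png",cv2.resize(c["img"][180:280,240:340,::-1],(600,600),interpolation=cv2.INTER_CUBIC))
c=viewer.camera("wrist"); cv2.imwrite("pics/w12.png",c["img"][:,:,::-1])
E
```

```text
pos [0.5783 0.0993 0.1483] shaker [-0.0013  0.0795] F [ 0.8 -0.4  0.2] t 11.05 q6 [ 0.11  0.41  1.45 -0.    1.28  0.2 ]
shift in tool frame now (mm) [ -3.7   1.3 -16.3] in final frame [ -3.7   1.3 -16.3] turn [0.001 0.001 0.006]
[[236.91969287 357.63396748]
 [234.68907399 319.93975063]]
```

View pics/s12.png

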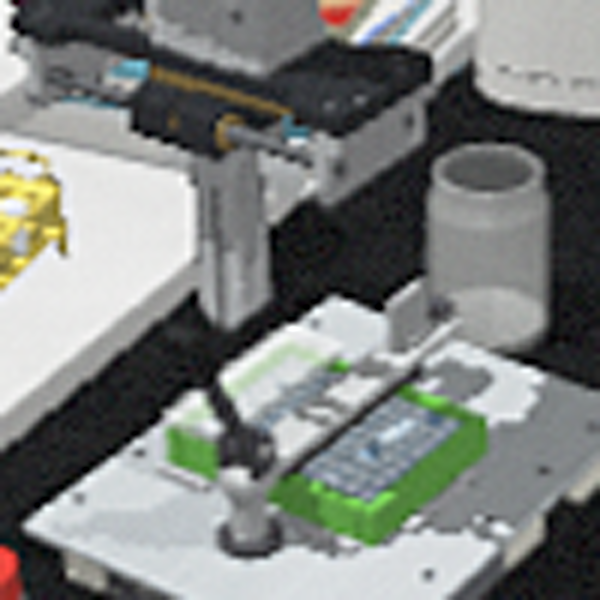

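View pics/w12.png

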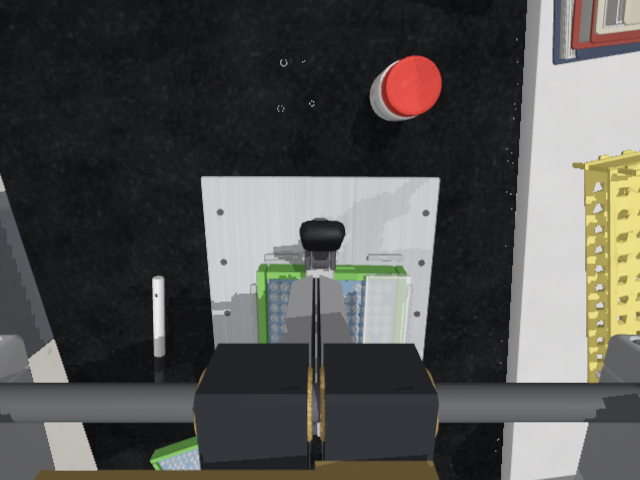

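The paddle at (322,235) in the wrist view is in line with the fingers at (317,285), just outboard of them. I press it along its arc.

Emit:
{"method": "play_rows", "body": {"deltas": [[[0, 1, -7, 0, 0, 0, 0], [0, 1, -7, 0, 0, 0, 0], [2.6, 0, -6, 0, 0, 0, 0], [3.3, 0, -5.7, 0, 0, 0, 0], [3.4, 0, -5.6, 0, 0, 0, 0], [4.3, 0, -5, 0, 0, 0, 0], [4.3, 0, -4.9, 0, 0, 0, 0], [0, 0, 0, 0, 0, 0, 0]]]}}

```text
time_s: 11.95
ee_pos: [0.5851, 0.1411, 0.1332]
eef_rot: [-1.372, 1.569, -3.038]
force: [-0.2, -0.2, 0.5]
grip_width: 0.0008
```

```bash
python3 - <<'E'
from h import *
plan(s2w((0,.075+.0459),.1304),down(RS@[1,0]))
c=viewer.camera("wrist"); cv2.imwrite("pics/w13.png",c["img"][:,:,::-1])
c=viewer.camera("scene"); cv2.imwrite("pics/s13.png",cv2.resize(c["img"][180:280,240:340,::-1],(600,600),interpolation=cv2.INTER_CUBIC))
E
```

```text
pos [0.5851 0.1411 0.1332] shaker [0.0014 0.1218] F [-0.2 -0.2  0.5] t 11.95 q6 [0.18 0.46 1.42 0.   1.26 0.27]
shift in tool frame now (mm) [ 2.8 -1.4  0.9] in final frame [ 2.8 -1.4  0.9] turn [0.002 0.    0.001]
```

View pics/w13.png

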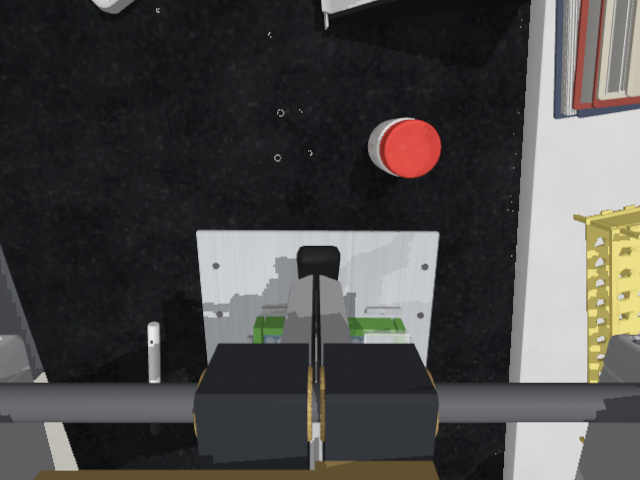

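View pics/s13.png

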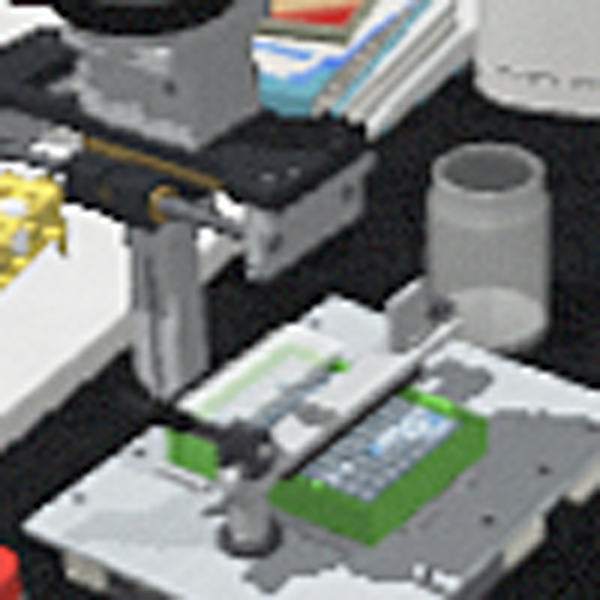

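The lever is coming down under the fingertip, at (165,400) in the scene crop, and the strap is still home. Continuing.

Emit:
{"method": "play_rows", "body": {"deltas": [[[5, 0, -4.2, 0, 0, 0, 0], [5, 0, -4.1, 0, 0, 0, 0], [5.8, 0, -3.2, 0, 0, 0, 0], [5.8, 0, -3.2, 0, 0, 0, 0], [6.2, 0, -2.2, 0, 0, 0, 0], [6.2, 0, -2, 0, 0, 0, 0], [6, 0, -1, 0, 0, 0, 0], [0, 0, 0, 0, 0, 0, 0]]]}}

```text
time_s: 12.85
ee_pos: [0.5869, 0.1603, 0.093]
eef_rot: [-1.217, 1.569, -2.883]
force: [0.0, -0.5, 0.3]
grip_width: 0.0002
```

Emit:
{"method": "play_rows", "body": {"deltas": [[[2, 0, 0, 0, 0, 0, 0], [2, 0, 0, 0, 0, 0, 0], [0, 0, 0, 0, 0, 0, 0]]]}}

```text
time_s: 13.15
ee_pos: [0.5874, 0.1603, 0.09]
eef_rot: [2.58, 1.571, 0.914]
force: [-0.4, 0.0, 1.1]
grip_width: 0.0005
```

Emit:
{"method": "play_rows", "body": {"deltas": [[[1.5, 0, 0, 0, 0, 0, 0], [0, 0, 0, 0, 0, 0, 0]]]}}

```text
time_s: 13.35
ee_pos: [0.5874, 0.1603, 0.0886]
eef_rot: [2.035, 1.571, 0.369]
force: [0.5, 0.8, 1.4]
grip_width: 0.0004
```

Emit:
{"method": "play_rows", "body": {"deltas": [[[1.5, 0, 0, 0, 0, 0, 0], [1.5, 0, 0, 0, 0, 0, 0], [0, 0, 0, 0, 0, 0, 0]]]}}

```text
time_s: 13.65
ee_pos: [0.5874, 0.1603, 0.0854]
eef_rot: [-0.266, 1.571, -1.931]
force: [-0.0, 0.8, 0.7]
grip_width: 0.0006
```

Emit:
{"method": "play_rows", "body": {"deltas": [[[1.2, 0, 0, 0, 0, 0, 0], [0, 0, 0, 0, 0, 0, 0]]]}}

```text
time_s: 13.85
ee_pos: [0.5873, 0.1603, 0.0843]
eef_rot: [-1.022, 1.571, -2.688]
force: [0.6, -0.3, 2.2]
grip_width: 0.0007
```

Emit:
{"method": "play_rows", "body": {"deltas": [[[1, 0, 0, 0, 0, 0, 0], [0, 0, 0, 0, 0, 0, 0]]]}}

```text
time_s: 14.05
ee_pos: [0.5873, 0.1604, 0.0833]
eef_rot: [-1.518, 1.571, 3.1]
force: [-0.4, 1.1, 2.3]
grip_width: 0.0003
```

Emit:
{"method": "play_rows", "body": {"deltas": [[[1, 0, 0, 0, 0, 0, 0], [0, 0, 0, 0, 0, 0, 0]]]}}

```text
time_s: 14.25
ee_pos: [0.5873, 0.1603, 0.0823]
eef_rot: [-0.958, 1.571, -2.624]
force: [-0.9, 0.6, 0.7]
grip_width: 0.0006
```

Emit:
{"method": "play_rows", "body": {"deltas": [[[1, 0, 0, 0, 0, 0, 0], [0, 0, 0, 0, 0, 0, 0]]]}}

```text
time_s: 14.45
ee_pos: [0.5875, 0.1603, 0.0819]
eef_rot: [1.787, 1.57, 0.121]
force: [-1.5, 0.1, 5.0]
grip_width: 0.0003
```

```bash
python3 - <<'E'
from h import *
plan(s2w((0,.075+.067),.083),down(RS@[1,0]))
c=viewer.camera("scene"); cv2.imwrite("pics/s14.png",cv2.resize(c["img"][190:290,240:340,::-1],(600,600),interpolation=cv2.INTER_CUBIC))
E
```

```text
pos [0.5875 0.1603 0.0819] shaker [0.002  0.1412] F [-1.5  0.1  5. ] t 14.45 q6 [ 0.21  0.52  1.45 -0.    1.17  0.3 ]
shift in tool frame now (mm) [-1.1 -2.  -0.8] in final frame [-1.1 -2.  -0.8] turn [ 0.001 -0.    -0.   ]
```

View pics/s14.png

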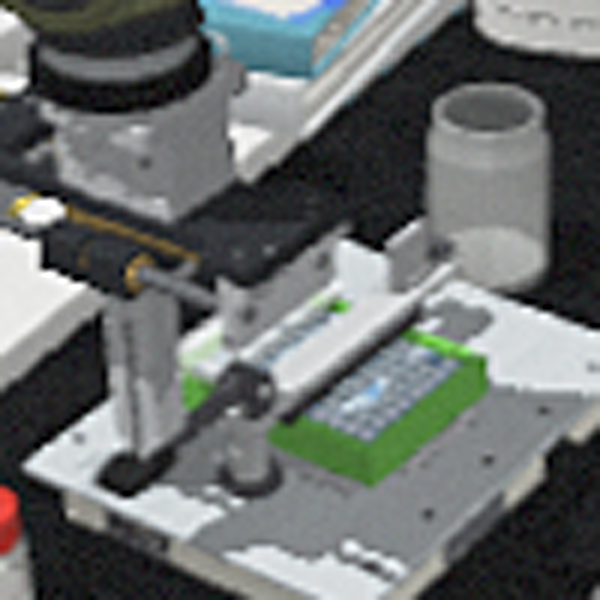

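Force starts to rise at about TCP z 0.082, and the lever looks level. I press a little more to confirm the stop.

Emit:
{"method": "play_rows", "body": {"deltas": [[[1, 0, 0, 0, 0, 0, 0], [0, 0, 0, 0, 0, 0, 0]]]}}

```text
time_s: 14.7
ee_pos: [0.5879, 0.1604, 0.0817]
eef_rot: [1.776, 1.569, 0.11]
force: [-1.8, -0.2, 11.9]
grip_width: 0.0005
```

Emit:
{"method": "play_rows", "body": {"deltas": [[[0.8, 0, 0, 0, 0, 0, 0], [0, 0, 0, 0, 0, 0, 0]]]}}

```text
time_s: 14.9
ee_pos: [0.5883, 0.1603, 0.0815]
eef_rot: [1.769, 1.568, 0.104]
force: [-2.3, -0.1, 16.3]
grip_width: 0.0005
```

A hard stop at 16 N. I lift straight up and move clear towards the robot.

Emit:
{"method": "play_rows", "body": {"deltas": [[[-10, 0, 0, 0, 0, 0, 0], [-40, 0, 0, 0, 0, 0, 0], [-45, 0, 0, 0, 0, 0, 0], [-45, 0, 0, 0, 0, 0, 0], [-20, -30, 0, 0, 0, 0, 0], [0, -40, 0, 0, 0, 0, 0], [0, -40, 0, 0, 0, 0, 0], [0, -40, 0, 0, 0, 0, 0], [0, -20, 0, 0, 0, 0, 0], [0, 0, 0, 0, 0, 0, 0]]]}}

```text
time_s: 15.9
ee_pos: [0.4165, 0.1766, 0.2403]
eef_rot: [1.874, 1.57, 0.21]
force: [-0.1, 0.1, -0.1]
grip_width: 0.0008
```

```bash
python3 - <<'E'
from h import *
for n in ("scene","wrist","top"):
    c=viewer.camera(n); i=c["img"][:,:,::-1]
    if n=="scene": i=cv2.resize(i[195:315,220:380],(800,600),interpolation=cv2.INTER_CUBIC)
    if n=="top": i=cv2.resize(i[170:320,210:410],(800,600),interpolation=cv2.INTER_CUBIC)
    cv2.imwrite(f"pics/{n}15.png",i)
    print(n,proj(c,[s2w((0,.075+.08),.098),s2w((0,-.08),.094),s2w((0,-.055),.1145)]).round(1).tolist())
E
```

```text
scene [[261.8, 268.0], [312.2, 230.0], [307.4, 227.9]]
wrist [[495.7, 206.4], [465.5, 410.9], [475.7, 405.3]]
top [[237.4, 222.1], [333.2, 233.7], [323.1, 231.0]]
```

View pics/scene15.png

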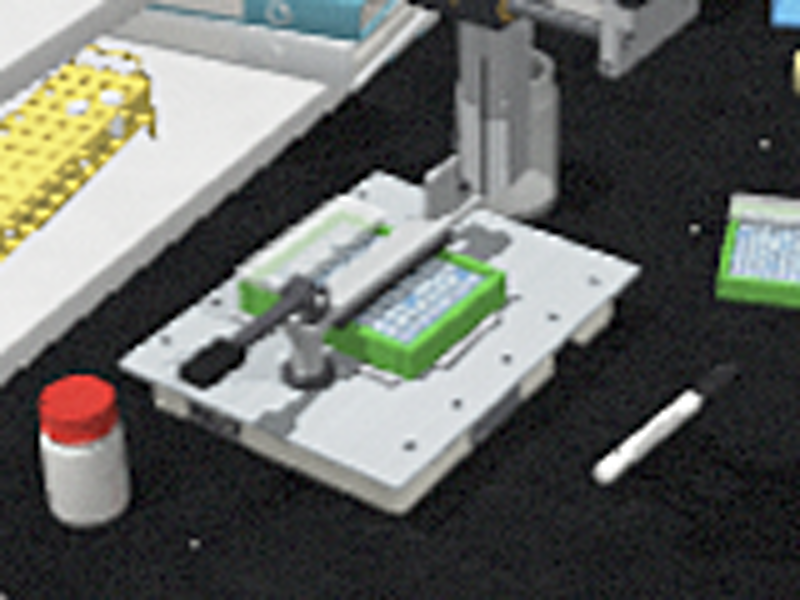

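View pics/wrist15.png

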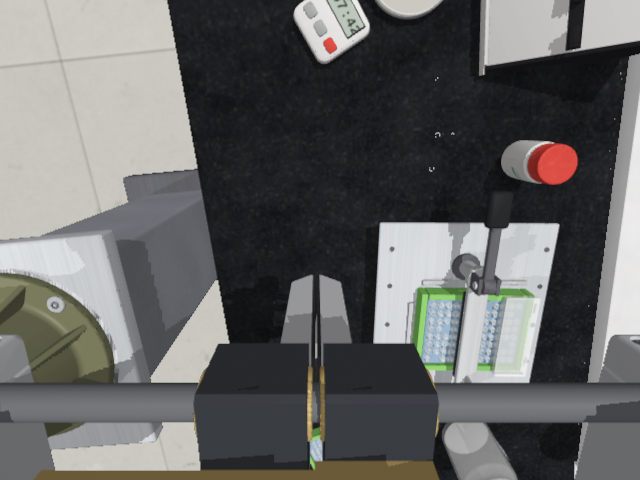

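View pics/top15.png

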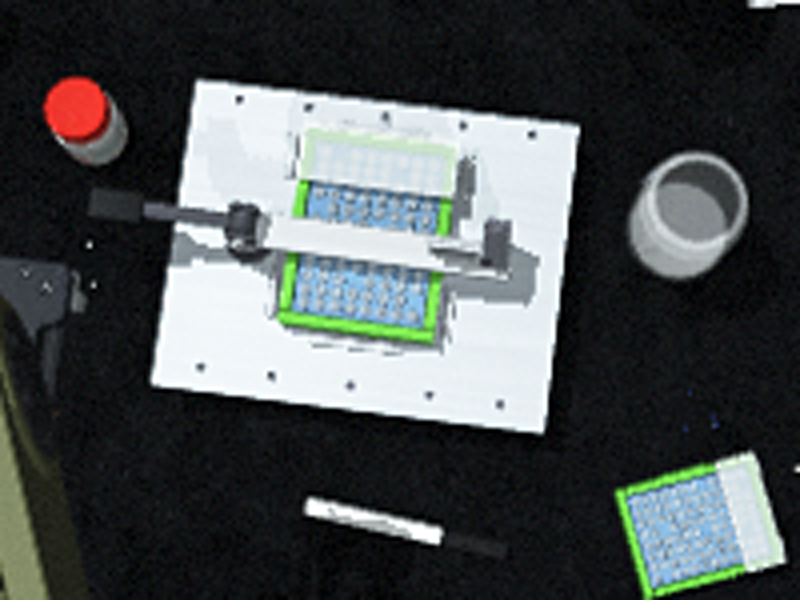

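The views show the lever level with the paddle at (113,203) in the top crop, and the strap across the rack under the keeper at (497,243). Bystanders are unmoved. I check the final strap angle more precisely.

```bash
python3 - <<'E'
from h import *
c=viewer.camera("top"); 
i=c["img"][:,:,::-1]; cv2.imwrite("pics/t16.png",cv2.resize(i[205:250,225:345],(800,300),interpolation=cv2.INTER_CUBIC))
k=800/120
f=lambda w:((w-[225,205]+.5)*k-.5).round(0).tolist()
for a in (1.571,1.54,1.50):
    u=np.array([-np.cos(a),-np.sin(a)]);n=np.array([np.sin(a),-np.cos(a)]);p0=np.array([0,.075])
    P=[s2w(p0+u*r+n*s,.0845) for r,s in ((.02,-.011),(.165,-.011),(.02,.011),(.165,.011))]+[s2w(p0+u*r,.1145) for r in(.115,.145)]+[s2w(p0-u*r,.1035) for r in (.062,.095)]
    print(a,f(proj(c,P)))
print("lip",f(proj(c,[s2w((x,y),.094) for x,y in((-.015,-.088),(-.015,-.072),(.015,-.072),(.015,-.088))])))
E
```

```text
1.571 [[356.0, 185.0], [747.0, 231.0], [364.0, 127.0], [754.0, 173.0], [615.0, 171.0], [698.0, 181.0], [132.0, 120.0], [42.0, 109.0]]
1.54 [[355.0, 186.0], [744.0, 245.0], [364.0, 128.0], [753.0, 186.0], [614.0, 181.0], [697.0, 194.0], [133.0, 115.0], [44.0, 101.0]]
1.5 [[353.0, 188.0], [740.0, 262.0], [365.0, 131.0], [751.0, 204.0], [612.0, 194.0], [694.0, 209.0], [134.0, 108.0], [46.0, 91.0]]
lip [[741.0, 237.0], [698.0, 232.0], [707.0, 152.0], [751.0, 157.0]]
```

View pics/t16.png

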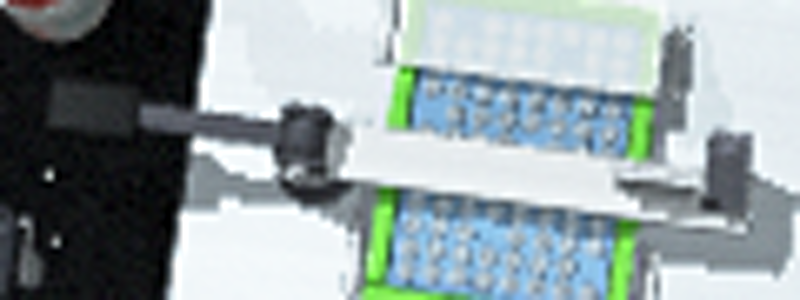

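The strap's edges in the top view match the home prediction (lower edge (360,183) to (745,230), predicted (356,185) to (747,231)). The tab and paddle are a few pixels off. To settle it I return to the earlier viewing pose, w10, and compare before and after.

```bash
python3 - <<'E'
from h import *
plan(np.array([.451,-.0216,.2006]),down(RS@[1,0]))
E
```

```text
pos [0.4188 0.1763 0.2395] shaker [-0.1675  0.1409] F [0.3 0.5 0.6] t 16.1 q6 [ 0.32  0.04  1.69 -0.    1.41  0.41]
shift in tool frame now (mm) [ 38.9  50.9 193.9] in final frame [ 38.9  51.  193.9] turn [0.001 0.    0.   ]
```

Emit:
{"method": "play_rows", "body": {"deltas": [[[0, 7, 32, 0, 0, 0, 0], [0, 7, 32, 0, 0, 0, 0], [0, 7, 32, 0, 0, 0, 0], [0, 10, 32, 0, 0, 0, 0], [0, 10, 32, 0, 0, 0, 0], [20, 10, 33.9, 0, 0, 0, 0], [18.9, 0, 0, 0, 0, 0, 0], [0, 0, 0, 0, 0, 0, 0], [0, 0, 0, 0, 0, 0, 0]]]}}

```text
time_s: 17.0
ee_pos: [0.4508, -0.0214, 0.201]
eef_rot: [-1.673, 1.57, 2.944]
force: [-0.2, -0.2, 0.6]
grip_width: 0.0003
```

```bash
python3 - <<'E'
from h import *
plan(np.array([.451,-.0216,.2006]),down(RS@[1,0]))
c=viewer.camera("wrist");n=c["img"][:,:,::-1]; o=cv2.imread("pics/w10.png")
b=np.hstack([x[20:290,330:600] for x in (o,n)]); cv2.imwrite("pics/cmp.png",cv2.resize(b,(800,400),interpolation=cv2.INTER_CUBIC)); cv2.imwrite("pics/w17.png",n)
g=[cv2.cvtColor(x,cv2.COLOR_BGR2GRAY) for x in (o,n)]
def shift(x0,x1,y0,y1): return cv2.phaseCorrelate(*[np.float32(q[y0:y1,x0:x1]) for q in g])
print("platform left",shift(335,385,100,290)," tab/strap end",shift(425,485,200,275),"strap end only",shift(425,468,220,272))
E
```

```text
pos [ 0.4508 -0.0214  0.201 ] shaker [-0.1166 -0.0529] F [-0.2 -0.2  0.6] t 17.0 q6 [-0.13  0.06  1.76  0.    1.32 -0.03]
shift in tool frame now (mm) [0.4 0.2 0.2] in final frame [0.4 0.2 0.2] turn [ 0.001 -0.     0.001]
platform left ((-1.1146556914552797, -0.09036572396314568), 0.9937180908521016)  tab/strap end ((-2.4950390319896414, 0.5306795033466898), 0.7728456132676866) strap end only ((-0.4766190208561767, 0.12144116892322643), 0.2769929410008246)
```

View pics/cmp.png

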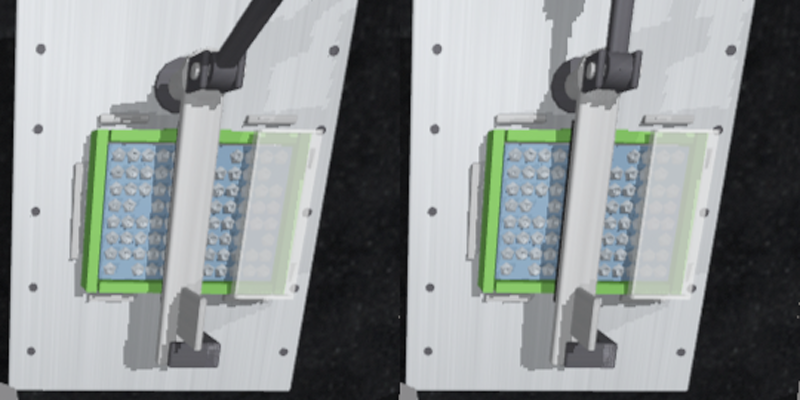

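In the before and after crops the platform corner moves from (10,390) to (405,390) and the strap's tip from (158,365) to (553,365). Both shift by 395, so the strap has not moved since the hard stop, within about 0.5 mm. The paddle in the scene view, (212,363), matches the level prediction (211,367). The arm is clear, so I hand in.

```bash
python3 - <<'E'
from station import hand_in
print(hand_in())
E
```

```text
the job is handed in; nothing more can be done
None
```

I pushed the clamp strap home with the outside of the closed fingers, then pressed the cam lever down flat, and handed the job in at about 17 s. The first push missed: the real fingertip sits about 20 mm above the reported TCP, so it passed over the tab without moving the strap. I lowered the tool and repeated the push.

**Strap:** it reached a hard stop, with the force rising to 16 N sideways (about 19 N in all) and no further movement. Its edges in the top view match the home angle to about a pixel.

**Lever:** pressed along its arc to a hard stop at 16 N. In the scene view the paddle is within a pixel of its level position.

**After pressing:** views from the same pose before and after the lever press show the strap unmoved to about 0.5 mm. The rack still sits between its ledges, nearby bystanders look undisturbed, and the arm is clear.

**Checks that disagreed:**
- In the top view the keeper, tab and paddle lay about 2–7 mm off my predictions. I took this as calibration error, because the strap's edges and the before-and-after views agree.
- An automatic image-shift check on the strap end gave inconsistent values (-0.5 and -2.5 px, against -1.1 px for the platform), so I relied on the visual comparison.

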